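# Prop up the recipe-book stand and lock its leg

### The job

Prop up the recipe stand with the notebook on it: push the foot of its prop leg along the rail until the pointers on the foot meet the middle one of the three lines on the base, and, holding it there against the weight of the rest, squeeze the cam lever fully home against the fixed grip plate. The notebook stays lying on its ledge and the things around stay where they are. Finish still gripping the lever and the grip plate: do not let go.

Things in the scene. Friction and masses are not known exactly. Their poses are not given: they have to be found in the camera images.
- stand_base: Base board of the recipe stand, 130 (x) x 295 (y) mm, top 16 mm up; fixed, askew by up to 0.3 rad. Origin under its centre, z up. A rail 24 mm wide, top 24 mm up, runs along its y. Three black lines 20 mm apart mark both long edges of its top at y = -58, -38, -18 mm. The foot starts at y = -94 mm and slides toward +y, which raises the rest.
- rest: Wooden book rest, plate 180 mm wide, 170 long, 9 thick, hinged at the base's y = +127 mm, 30 mm up; origin on the hinge, its -y up the plate. Folded down it leans 18 degrees above level toward the base's -y; at the middle line 55 degrees, its top edge then 175 mm up at the base's y = +25 mm. Its weight drives the unlocked foot back to -y: 7 N at the start, about 1 N at the middle line.
- foot: Foot of the prop leg, axes as the base's. Origin on the rail's top (24 mm up) on the leg's pivot line. In its frame, mm: dark crosshead x -60..60, y -17..-5, z 4..34, can be pushed on its -y face; behind it a saddle x -20..20, y to -50, top z 11; on it an upright fixed black grip plate x 1..11, y -45..-17, top z 58, with the cam lever on its -x side. Travel 90 mm, free until clamped.
- cam_lever (a joint): Cam lever on the foot: upright steel paddle, y -43..-19 mm in the foot's frame, 6 mm thick, hinged at x = -6, 36 mm above the worktop, about an axis along the rail. 0 = open, leaning out 0.56 rad to -x (starts at 0 to 0.1); grows as its tip is pushed toward the grip plate; 0.56 = home, upright. Takes up to 10 N at the tip, stays home. With the plate: x -36..11 mm open, -9..11 home (20 mm thick).
- lever_tip (a point): The middle of the rounded tip of the cam lever's paddle, 46 mm from its hinge (76 mm above the worktop when open, 82 mm when home); the bead at the tip is 8 mm thick.
- grip (a point): Point on the foot midway through the closed pair of lever and grip plate (1 mm toward +x from the foot's centre), 31 mm toward -y from the pivot line and 62 mm above the worktop: where the fingers pinch, closing along the stand's x.
- pointer (a point): Midpoint between the tips of the two brass pointers, one under each end of the crosshead (x = -54 and +54 mm), which point to +y just above the board, 18.5 mm above the worktop; straight below the foot's pivot line.
- middle_line (a point): Midpoint between the two halves of the middle line, on the stand's centre line, at the pointers' height; axes as the stand's. The foot is at the mark when the pointer point has the same y as this one in the stand's frame; it starts 56 mm toward -y of it.
- ledge (a point): Point on the face of the rest at its lower edge, midway along the ledge that carries the book: x along the ledge, -y up the face, z out of the face. The ledge stands 24 mm out of the face; its upper side is at y = 0.
- notebook: Black notebook 145 x 105 x 16 mm, lying flat on the rest with its long edge against the ledge; loose, 0.12 kg; origin at the centre of its underside, z out of the rest's face. Lying on the ledge, its origin is about 51 mm up the face from the ledge.
- lemon: lemon, 71 x 53 x 51 mm, on the worktop to the right of the stand; bystander; origin at its underside
- garlic_bulb: garlic bulb, 49 mm wide, 62 mm high, right of the stand; bystander; origin at its underside
- egg_cup: egg cup, 49 mm wide, 56 mm high, right of the stand; bystander; origin at its underside
- mug: mug with a handle, 88 x 119 x 99 mm, left of the stand; bystander; origin at its underside
- mill: wooden pepper mill, 53 mm wide, 131 mm high, left of the stand; bystander; origin at its underside
- spice_jar: spice jar with a dark lid, 44 mm wide, 105 mm high, left of the stand; bystander; origin at its underside

How it is judged:
On the way, in this order (a step that is already met when the one before it is completed fails the run):
1. the foot is held with its pointers within 5 mm of the middle line, the cam lever still open (less than half closed) (y of pointer in the frame of middle_line between -0.005 and 0.005 m and value of joint cam_lever below 0.28 rad and contact force between the fingers and foot above 0.3 N), for 0.2 s.
2. with the pointers still within 5 mm of the line and the fingers pressing the lever, the cam lever is fully home (y of pointer in the frame of middle_line between -0.005 and 0.005 m and contact force between the fingers and foot above 3 N and contact force between the fingers and cam_lever above 1.5 N and value of joint cam_lever above 0.5 rad), for 0.2 s.
At the end, for the whole second after the job is handed in: Pointers within 5 mm of the middle line, cam lever home (over 0.50 of 0.56 rad), fingers pressing lever (over 1.5 N) and foot (lever included, over 3 N), notebook at rest against its ledge (within 40 mm sideways of the middle, origin 35 to 75 mm up the face, at most 12 mm off it) (all of step 2 and linear speed of notebook below 0.02 m/s and x of notebook in the frame of ledge between -0.04 and 0.04 m and y of notebook in the frame of ledge between -0.075 and -0.035 m and z of notebook in the frame of ledge between -0.006 and 0.012 m); the arm keeps its last pose, push and grip.
It fails at once if the notebook is thrown off the rest (z of notebook in the frame of ledge above 0.03 m).
It fails at once if a thing beside the stand is moved by more than 25 mm (distance of any of lemon, garlic_bulb, egg_cup, mug, mill, spice_jar from where it was at the start of the episode above 0.025 m).
It also fails if it takes over 38 s, if anything falls off the work surface, if the arm or the gripper's body presses on something with over 40 N, if the wrist force passes 120 N, or if a joint passes its speed limit or range.

### The arm

A 7-joint arm with a two-finger parallel gripper is mounted at the origin on a cart in front of the work surface, level with it; the furniture and walls round the work are solid. World frame = base frame: x ahead of the robot, y to its left, z up, the work surface at z = 0. Lengths are in m, angles in rad, forces in N, time in s.
With the tool pointing down it reaches from about 0.425 to 0.95 m from the base axis. Payload 16.7 kg.
Tool frame: the origin (TCP) lies on the mounting face of the last link; the fingertips stand 199 mm ahead of it and the grasp point (between the pads) lies 180 mm ahead of it; z points along the fingers, y is the line along which they close (so a half turn about z gives the same grasp; the last joint's range is limited). The gripper opens to 94 mm and grips with 3 to 60 N. Pads are 16 mm wide; open, the fingers measure 119 mm over their backs; the gripper's body (75 mm by 177 mm) begins 78 mm behind the grasp point.
Start: joints at [1.131, 0.426, 0.074, 1.606, -0.034, 1.111, -0.067], TCP at [0.193, -0.647, 0.405] pointing down, gripper open.
Joint ranges: [-2.85, 2.85], [-0.5, 2.14], [-1.23, 1.37], [0.21, 2.46], [-1.02, 4.16], [0.16, 2.05], [-2.73, 2.73]. Speed limits (rad/s): [1.89, 1.89, 2.39, 2.39, 3.01, 3.01, 3.01].

### API

Orientations are given as a rotation vector (axis times angle).
In Python, from workcell import ctrl gives the robot as it stands.
- The arm moves only by the shell command python3 -m creep 'ROWS' [FORCE]. ROWS is text: rows parted by semicolons, each of 7 numbers parted by spaces: the shift along the tool's x, y, z normalised to -1 to 1, where 1 is 0.05 m, then the turn, a rotation vector about the tool's x, y, z normalised to -1 to 1, where 1 is 0.15 rad, then the opening, from -1 (shut) to 1 (fully open). A call has 1 to 12 rows; each row shifts and turns the commanded pose from where the row before left it, along the tool's axes as they then stand; what a row does not reach is not made up. A row lasts 1/8 s, in which the tool goes at most 62.5 mm and 10.7 degrees, less where a joint would pass 70% of its speed; a pose out of reach is approached as far as the arm can. A call with a number of a shift or a turn outside -1 to 1 is refused whole. A call with a gripper value outside its range is refused whole. The fingers move at their own pace and stop on an object; FORCE is the grip in N (left out, the last holds). Time passes only in rows, so rows that do not move let the fingers close. It gives the time, the measured TCP pose, the force, the opening and the grip force at its end, in the units of the state.
- ctrl.get_state(): the state, without advancing time (a new reading comes with each control period).
- ctrl.capture(name): name is "side" or "top" or "wrist"; returns (picture, depth): 400x640x3 uint8, blue, green, red; 400x640 float32, m along the optical axis (not along the pixel's ray), 0 where there is no reading.
- ctrl.camera_model(name): a dict with "fx", "fy", "cx", "cy" (pixels), "view" (4x4, takes a point from world to camera coordinates). Camera axes: x right, y down, z forward; pixel columns grow to the right and rows downward; lengths in m; the calibration is good to about 2 mm. The wrist camera is an equidistant fisheye: a pixel r from the principal point sees the ray r / f radians off the axis. A picture is of the moment at which its call begins: read the wrist's pose just before it. camera_model takes no time and is no camera call; for the wrist camera it gives the pose at the moment of the call.
- ctrl.hand_in(): hands the job in; it is judged then, once.
Trained networks look in the newest picture that a camera, given by its name, has taken for a name from the list of things; names that differ only in an ending like _2 or _b are one class to them, and where a whole thing is asked for, a point or a joint stands for the part that bears it (a point fixed in the world has none). Each returns a list of dicts, best first, with "p" (0 to 1); they miss things now and then, are a little off and sometimes report something else, mostly with a low value. They report only what shows in the picture. A call takes as long as a camera call.
- ctrl.find_in(query, camera): "location" ([x, y, z] in m, in the coordinates of the camera as it stood for that picture, good to about 4 mm: the middle of the surface that is visible of it).
- ctrl.landmark_of(query, camera): "location" ([x, y, z] in m, in the coordinates of the camera as it stood for that picture, good to about 4 mm: a listed point, or the origin of a listed thing).
The state is a dict: "t": time; "q": joint angles; "joint_vel": joint speeds; "effort": joint torques, N m; "tool_pos": TCP position; "orientation": TCP orientation; "force": force on the tool from outside, world axes, zero at the start; "moment": the same for the moment, N m; "finger_gap": opening from 0.0 (shut) to 1.0 (fully open); "grasp_force": force on a finger pad.
Only numpy, scipy, OpenCV 4.12 (cv2) and the standard library are available. Lean on these libraries where they do the work, as an engineer would, in place of code of your own. Each camera call takes 0.05 s, during which the arm holds its last target. There are 200 camera calls.

## Working session

There is one attempt and no reset: what is moved stays moved. The work goes in short steps, Python scripts to look and compute and a shell command to move; the robot and the scene stay as the last step left them, time stands still between calls to the robot, and variables do not carry over. Pictures are saved under pics/ and viewed, at most 10 in all, crops included, and the job is handed in when it is done.

```bash
mkdir -p pics; cat > h.py <<'E'
import numpy as np, cv2
from scipy.spatial.transform import Rotation as R
from workcell import ctrl
def w(cam,p):
    V=np.array(ctrl.camera_model(cam)["view"]); return (np.linalg.inv(V)@np.r_[p,1])[:3]
E
python3 - <<'E'
from h import *
print(ctrl.get_state())
for c in ("top","side"):
    im,d=ctrl.capture(c); cv2.imwrite(f"pics/{c}0.png",im)
    for n in ("grip","pointer","middle_line","lever_tip","ledge","foot","stand_base","notebook","mug","mill","spice_jar","lemon","garlic_bulb","egg_cup"):
        r=ctrl.landmark_of(n,c)
        print(c,n,[(round(x["p"],2),w(c,x["location"]).round(3).tolist()) for x in r[:2]])
E
```

```text
{'t': 0.0, 'q': array([ 1.13145709,  0.42673023,  0.07385893,  1.60660344, -0.03408397,
        1.11076648, -0.06706771]), 'joint_vel': array([ 6.18150667e-04, -2.74938908e-04, -5.82046149e-04, -2.30758653e-03,
        8.79403197e-04,  1.62584689e-03,  9.07839562e-05]), 'effort': array([-1.99790957e-04, -9.35818577e+01,  3.66623461e+00, -4.54192400e+01,
       -4.89309488e-02,  2.00986461e-02,  1.63368900e-04]), 'tool_pos': array([ 0.1928446 , -0.64668012,  0.40397845]), 'orientation': array([-3.10745924e+00, -4.53511957e-01,  4.52786972e-04]), 'force': array([-1.19908726,  0.70670061, -0.43197791]), 'moment': array([-0.02720141, -0.00011896,  0.01082425]), 'grasp_force': 0.0, 'finger_gap': 0.9983952567581974}
top grip [(0.96, [0.495, -0.135, 0.06])]
top pointer [(0.64, [0.5, -0.274, -0.001]), (0.63, [0.502, -0.1, 0.021])]
top middle_line [(0.94, [0.503, -0.044, 0.022])]
top lever_tip [(0.63, [0.47, -0.135, 0.074])]
top ledge [(0.62, [0.513, 0.113, 0.04]), (0.18, [0.403, -0.272, 0.001])]
top foot [(0.85, [0.496, -0.101, 0.023])]
top stand_base [(0.86, [0.505, -0.011, -0.001])]
top no
[... 369 characters left out ...]
)]
side grip [(0.41, [0.495, -0.134, 0.061])]
side pointer [(0.7, [0.513, 0.115, 0.031]), (0.5, [0.58, -0.282, 0.004])]
side middle_line []
side lever_tip [(0.58, [0.463, -0.139, 0.074]), (0.52, [0.497, -0.107, 0.025])]
side ledge [(0.6, [0.513, 0.115, 0.039])]
side foot [(0.58, [0.497, -0.106, 0.025])]
side stand_base [(0.94, [0.504, -0.012, -0.004])]
side notebook [(0.7, [0.515, 0.062, 0.055])]
side mug [(0.69, [0.589, 0.268, -0.001]), (0.6, [0.42, 0.272, -0.001])]
side mill []
side spice_jar [(0.89, [0.593, 0.267, -0.0])]
side lemon [(0.62, [0.575, -0.282, 0.008]), (0.36, [0.518, 0.065, 0.058])]
side garlic_bulb [(0.69, [0.5, -0.278, 0.005])]
side egg_cup [(0.73, [0.404, -0.271, -0.003])]
```

View pictures.

View pics/top0.png

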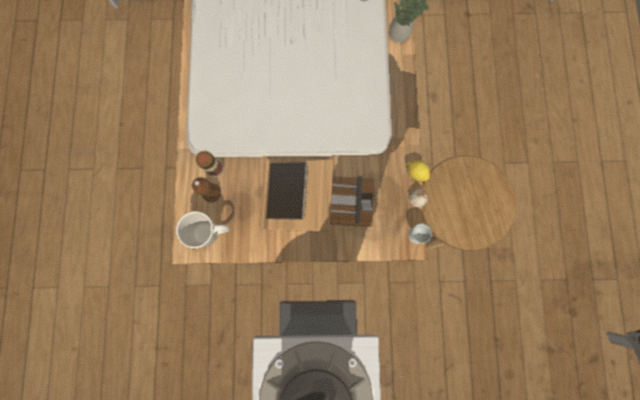

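View pics/side0.png

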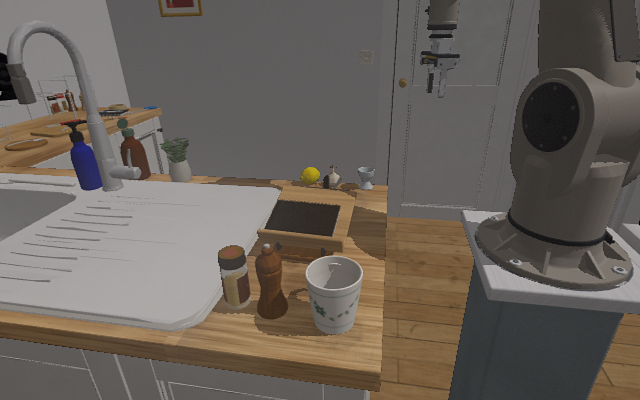

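The top view shows the rest with the notebook at (287,190), the foot at about (362,200) and the clear gap to lemon, garlic and egg cup at column 420. The side view shows mill, jar and mug on the left and nothing tall near the foot. The stand's yaw is about -0.07 rad.

```bash
python3 -m creep '.725 -.673 0 0 0 0 1;.725 -.673 0 0 0 0 1;.725 -.673 0 0 0 0 1;.725 -.673 0 0 0 0 1;.725 -.673 0 0 0 0 1;.725 -.673 0 0 0 0 1;.725 -.673 0 0 0 0 1;.725 -.673 0 0 0 0 1;.725 -.673 0 0 0 0 1;.725 -.673 0 0 0 0 1;.725 -.673 0 0 0 0 1;.725 -.673 0 0 0 0 1'
python3 -m creep '0 0 0 0 0 -1 1;0 0 0 0 0 -1 1;0 0 0 0 0 -1 1;0 0 0 0 0 -1 1;0 0 0 0 0 -1 1;0 0 0 0 0 -1 1;0 0 0 0 0 -1 1;0 0 0 0 0 -1 1;0 0 0 0 0 0 1;0 0 0 0 0 0 1'
cat > look.py <<'E'
from h import *; import sys
s=ctrl.get_state(); Rm=R.from_rotvec(s["orientation"]).as_matrix()
print("t",s["t"],"tcp",s["tool_pos"].round(4),"gap",s["finger_gap"],"F",s["force"].round(1),"\n",Rm.round(3))
grasp=s["tool_pos"]+Rm[:,2]*.18; print("grasp",grasp.round(4),"q",s["q"].round(2))
for c in sys.argv[2].split(","):
    V=np.linalg.inv(np.array(ctrl.camera_model(c)["view"]))
    im,d=ctrl.capture(c); cv2.imwrite(f"pics/{sys.argv[1]}_{c}.png",im)
    for n in ("grip","pointer","middle_line","lever_tip","ledge","foot","stand_base","notebook"):
        print(c,n,[(round(x["p"],2),(V@np.r_[x["location"],1])[:3].round(4).tolist()) for x in ctrl.landmark_of(n,c)[:2]])
E
python3 look.py a wrist,top
```

```text
t: 3.0
tool_pos: [0.495, -0.1342, 0.405]
orientation: [3.108, 0.453, 0.001]
force: [1.4, -0.2, 0.5]
finger_gap: 1.002
grasp_force: 0.0
t: 4.25
tool_pos: [0.4944, -0.1356, 0.4048]
orientation: [2.313, 2.125, 0.0]
force: [-0.1, 0.8, 0.1]
finger_gap: 0.997
grasp_force: 0.0
t 4.25 tcp [ 0.4944 -0.1356  0.4048] gap 0.9967608552525151 F [-0.1  0.8  0.1] 
 [[ 0.085  0.996  0.   ]
 [ 0.996 -0.085  0.   ]
 [ 0.     0.    -1.   ]]
grasp [ 0.4944 -0.1356  0.2248] q [ 0.52  0.19 -0.42  1.94  0.09  1.03 -0.03]
wrist grip [(0.76, [0.4921, -0.1357, 0.061]), (0.58, [0.5027, -0.2808, -0.0031])]
wrist pointer [(0.73, [0.5007, -0.0148, 0.0029]), (0.69, [0.4954, -0.1079, 0.02])]
wrist middle_line [(0.95, [0.4992, -0.0488, 0.0173])]
wrist lever_tip [(0.64, [0.4663, -0.133, 0.0739]), (0.3, [0.4935, -0.1345, 0.0606])]
wrist ledge [(0.23, [0.4972, -0.1096, 0.0223])]
wrist foot [(0.78, [0.4984, -0.1065, 0.0248]), (0.3, [0.4981, -0.106, 0.0184])]
wrist stand_base [(0.97, [0.5009, -0.013, -0.0008])]
wrist notebook [(0.62, [0.5235, 0.0591, 0.0542])]
top grip []
top pointer [(0.9, [0.5006, -0.1007, 0.0219])]
top middle_line [(0.63, [0.5065, -0.0446, 0.0189])]
top lever_tip []
top ledge [(0.79, [0.5148, 0.1108, 0.0399])]
top foot [(0.68, [0.4975, -0.0996, 0.0209])]
top stand_base [(0.82, [0.5068, -0.0117, -0.0028])]
top notebook [(0.56, [0.5197, 0.066, 0.0565]), (0.28, [0.4941, -0.1376, 0.056])]
```

View pics/a_wrist.png

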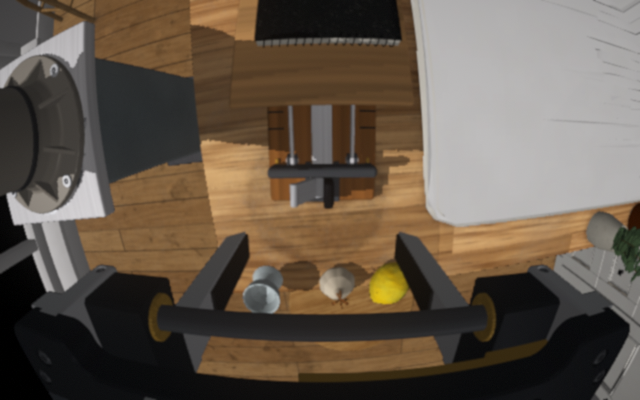

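The wrist picture shows the crosshead level from (270,172) to (375,172), so the tool is aligned with the stand; the lever at (293,193) leans left and the grip plate is at (328,193). I'll descend, straddling the pair and slightly behind the crosshead.

```bash
python3 -m creep '-.12 0.02 0 0 0 0 1;0 0 .8 0 0 0 1;0 0 .8 0 0 0 1;0 0 .8 0 0 0 1;0 0 .6 0 0 0 1;0 0 .25 0 0 0 1;0 0 0 0 0 0 1'
python3 look.py b wrist,top; python3 -c "
from h import *
print(np.linalg.inv(np.array(ctrl.camera_model('wrist')['view']))[:3,3])"
```

```text
t: 6.02
tool_pos: [0.4949, -0.1418, 0.242]
orientation: [-2.309, -2.129, 0.001]
force: [-0.2, 0.2, 0.1]
finger_gap: 1.003
grasp_force: 0.0
t 6.025 tcp [ 0.4949 -0.1418  0.242 ] gap 1.0026120401365402 F [-0.2  0.2  0.1] 
 [[ 0.081  0.997 -0.001]
 [ 0.997 -0.081  0.   ]
 [ 0.    -0.001 -1.   ]]
grasp [ 0.4948 -0.1417  0.062 ] q [ 0.47  0.41 -0.37  2.08  0.23  0.69 -0.14]
wrist grip [(0.68, [0.5022, -0.282, -0.0024]), (0.65, [0.4957, -0.1342, 0.0597])]
wrist pointer [(0.88, [0.4967, -0.109, 0.0195]), (0.53, [0.4982, -0.1065, 0.0221])]
wrist middle_line [(0.81, [0.5036, -0.0521, 0.0184])]
wrist lever_tip [(0.89, [0.469, -0.1327, 0.069])]
wrist ledge []
wrist foot [(0.84, [0.4972, -0.1073, 0.0225])]
wrist stand_base [(0.97, [0.5018, -0.0134, 0.0])]
wrist notebook [(0.16, [0.5005, -0.0481, 0.0171])]
top grip [(0.59, [0.5961, 0.2677, 0.0005])]
top pointer [(0.79, [0.5009, -0.1028, 0.0243])]
top middle_line [(0.96, [0.502, -0.0456, 0.0202])]
top lever_tip [(0.59, [0.5287, 0.2811, -0.0033])]
top ledge [(0.56, [0.5127, 0.1111, 0.0376]), (0.25, [0.529, 0.2785, -0.0035])]
top foot [(0.64, [0.4966, -0.0998, 0.0251])]
top stand_base [(0.79, [0.5082, -0.0115, -0.0017])]
top notebook [(0.94, [0.5189, 0.0656, 0.0568])]
[ 0.50176752 -0.06349722  0.2223337 ]
```

View pics/b_wrist.png

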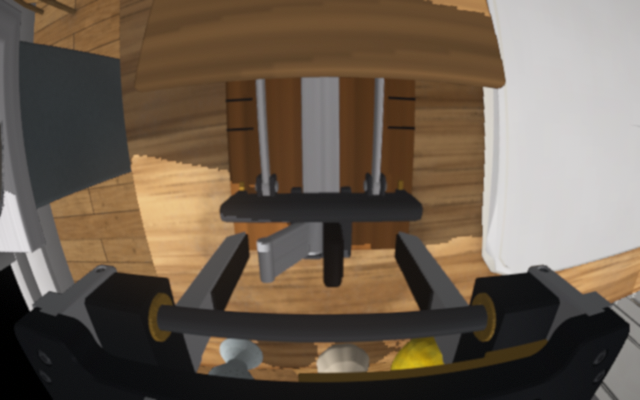

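The fingers straddle the open lever (tip at (263,247)) and plate (333,250), behind the crosshead (row 205); lines show at rows 99 and 128 and pointers at about row 187. Measuring those pixels with the calibration, then pushing.

```bash
cat > px.py <<'E'
from h import *; import sys
# pixel(s) of the wrist picture -> stand-frame y (approx) on plane z
m=ctrl.camera_model("wrist"); V=np.linalg.inv(np.array(m["view"]))
def ray(u,v,z):
    a=np.array([(u-m["cx"])/m["fx"],(v-m["cy"])/m["fy"]]); r=np.hypot(*a); 
    d=V[:3,:3]@np.r_[np.sin(r)*a/r,np.cos(r)]; return V[:3,3]+d*(z-V[2,3])/d[2]
e=np.array([.081,.997,0]); b=np.array([.504,-.012,0])
for s in sys.argv[1:]:
    u,v,z=map(float,s.split(",")); p=ray(u,v,z); print(s,p.round(4),"stand y",((p-b)@e).round(4))
E
python3 px.py 240,99,.016 400,99,.016 240,128,.016 400,128,.016 239,186,.0185 402,186,.0185
python3 - <<'E'
import cv2
i=cv2.imread('pics/b_wrist.png')[80:260,210:440]; cv2.imwrite('pics/b_crop.png',cv2.resize(i,None,fx=3.4,fy=3.3,interpolation=cv2.INTER_CUBIC)[:594,:790])
E
python3 -m creep '.1 0 0 0 0 0 1;.1 0 0 0 0 0 1;.1 0 0 0 0 0 1;.1 0 0 0 0 0 1;.1 0 0 0 0 0 1;.1 0 0 0 0 0 1;.1 0 0 0 0 0 1;.1 0 0 0 0 0 1;.1 0 0 0 0 0 1;.1 0 0 0 0 0 1;.1 0 0 0 0 0 1;.1 0 0 0 0 0 1'
python3 look.py c wrist
```

```text
240,99,.016 [ 0.4483 -0.0457  0.016 ] stand y -0.0381
400,99,.016 [ 0.5551 -0.0545  0.016 ] stand y -0.0382
240,128,.016 [ 0.4463 -0.0653  0.016 ] stand y -0.0578
400,128,.016 [ 0.5539 -0.0742  0.016 ] stand y -0.058
239,186,.0185 [ 0.4411 -0.1048  0.0185] stand y -0.0976
402,186,.0185 [ 0.5533 -0.1139  0.0185] stand y -0.0976
t: 8.43
tool_pos: [0.4998, -0.0814, 0.2422]
orientation: [-2.31, -2.13, -0.0]
force: [-1.7, -2.0, -0.5]
finger_gap: 1.002
grasp_force: 0.8
t 8.425 tcp [ 0.4998 -0.0814  0.2422] gap 1.0016427408255604 F [-1.7 -2.  -0.5] 
 [[ 0.081  0.997  0.   ]
 [ 0.997 -0.081  0.   ]
 [ 0.     0.    -1.   ]]
grasp [ 0.4998 -0.0814  0.0622] q [ 0.36  0.4  -0.39  2.1   0.23  0.69 -0.26]
wrist grip [(0.56, [0.4969, -0.0835, 0.0597]), (0.29, [0.5, -0.0502, 0.0166])]
wrist pointer [(0.77, [0.4997, -0.0568, 0.0188]), (0.23, [0.5039, -0.0471, 0.0181])]
wrist middle_line [(0.88, [0.5017, -0.0499, 0.0164])]
wrist lever_tip [(0.71, [0.4706, -0.0828, 0.0734])]
wrist ledge []
wrist foot [(0.85, [0.4989, -0.0594, 0.0229])]
wrist stand_base [(0.6, [0.5038, -0.0156, 0.0011])]
wrist notebook []
```

View pics/c_wrist.png

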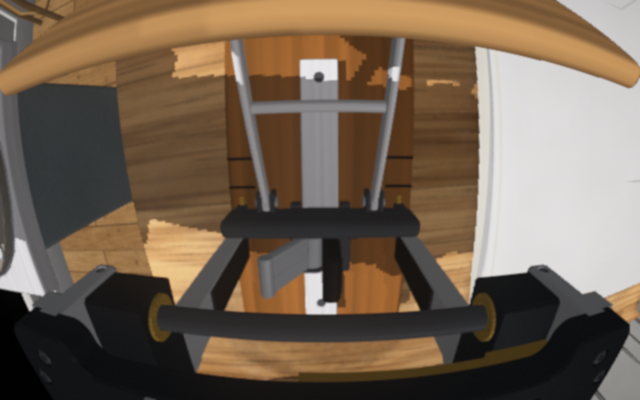

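View pics/b_crop.png

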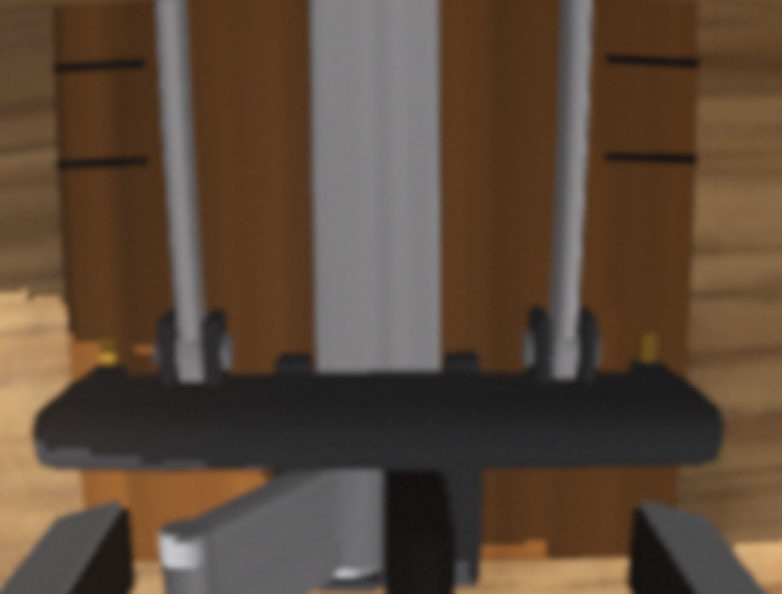

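In the new picture the rest has risen, lines show at rows 158 and 186, and the brass pointers at about (242,200) and (399,200). I'll get the exact rows numerically.

```bash
cat > rows.py <<'E'
import sys,numpy as np,cv2
i=cv2.imread(sys.argv[1]).astype(int); v=i.sum(2)
br=(i[...,2]>110)&(i[...,1]>80)&(i[...,0]<60)
for a,b in((232,250),(392,408)):
    y,x=np.nonzero(br[170:215,a:b]); print("brass rows",sorted(set(y+170)),"cols",sorted(set(x+a)))
for a,b in((231,238),(403,410)): print([(r+140,int(c)) for r,c in enumerate(v[140:206,a:b].mean(1))])
E
python3 rows.py pics/c_wrist.png
python3 px.py 238,158,.016 402,158,.016 238,186,.016 402,186,.016 242,197,.0185 399,197,.0185
python3 - <<'E'
import cv2
i=cv2.imread('pics/c_wrist.png')[140:250,215:425]; cv2.imwrite('pics/c_crop.png',cv2.resize(i,None,fx=3.8,fy=3.8,interpolation=cv2.INTER_CUBIC))
E
```

```text
brass rows [] cols []
brass rows [] cols []
[(140, 176), (141, 176), (142, 176), (143, 177), (144, 176), (145, 175), (146, 175), (147, 175), (148, 175), (149, 175), (150, 174), (151, 174), (152, 174), (153, 174), (154, 174), (155, 173), (156, 165), (157, 137), (158, 96), (159, 91), (160, 128), (161, 158), (162, 170), (163, 173), (164, 172), (165, 171), (166, 172), (167, 171), (168, 170), (169, 171), (170, 171), (171, 170), (172, 169), (173, 170), (174, 169), (175, 169), (176, 169), (177, 170), (178, 168), (179, 168), (180, 168), (181, 167), (182, 167), (183, 166), (184, 162), (185, 146), (186, 108), (187, 89), (188, 113), (189, 145), (190, 161), (191, 165), (192, 164), (193, 162), (194, 164), (195, 163), (196, 164), (197, 163), (198, 163), (199, 163), (200, 162), (201, 163), (202, 162), (203, 164), (204, 163), (205, 160)]
[(140, 170), (141, 169), (142, 168), (143, 170), (144, 170), (145, 170), (146, 169), (147, 170), (148, 170), (149, 170), (150, 170), (151, 170), (152, 169), (153, 170), (154, 166), (155, 145), (156, 110), (157, 80), (158, 102), (159, 145), (160, 166), (161, 170), (1
[... 152 characters left out ...]
, (175, 170), (176, 171), (177, 172), (178, 171), (179, 171), (180, 171), (181, 172), (182, 170), (183, 160), (184, 129), (185, 89), (186, 89), (187, 130), (188, 161), (189, 172), (190, 173), (191, 173), (192, 175), (193, 173), (194, 174), (195, 175), (196, 175), (197, 176), (198, 174), (199, 176), (200, 177), (201, 177), (202, 176), (203, 173), (204, 167), (205, 161)]
238,158,.016 [ 0.4474 -0.026   0.016 ] stand y -0.0185
402,158,.016 [ 0.5595 -0.0352  0.016 ] stand y -0.0187
238,186,.016 [ 0.4447 -0.0456  0.016 ] stand y -0.0383
402,186,.016 [ 0.559 -0.055  0.016] stand y -0.0384
242,197,.0185 [ 0.4471 -0.0531  0.0185] stand y -0.0456
399,197,.0185 [ 0.5561 -0.062   0.0185] stand y -0.0457
```

View pics/c_crop.png

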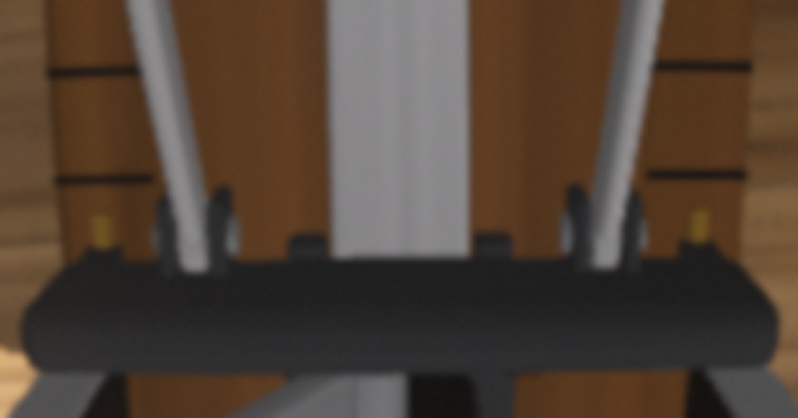

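Row 187/185 is the middle line (stand y −38); the pointer tips are at about row 195.5, so about 6 mm remain.

```bash
python3 -m creep '.06 0 0 0 0 0 1;.06 0 0 0 0 0 1;0 0 0 0 0 0 1;0 0 0 0 0 0 1;0 0 0 0 0 0 1'
python3 look.py d wrist
python3 - <<'E'
import cv2
i=cv2.imread('pics/d_wrist.png')[140:250,215:425]; cv2.imwrite('pics/d_crop.png',cv2.resize(i,None,fx=3.8,fy=3.8,interpolation=cv2.INTER_CUBIC))
E
```

```text
t: 9.5
tool_pos: [0.5002, -0.0759, 0.2422]
orientation: [-2.31, -2.13, -0.0]
force: [0.6, -0.8, 0.6]
finger_gap: 0.998
grasp_force: 0.3
t 9.5 tcp [ 0.5002 -0.0759  0.2422] gap 0.998332403346658 F [ 0.6 -0.8  0.6] 
 [[ 0.081  0.997 -0.   ]
 [ 0.997 -0.081  0.   ]
 [ 0.    -0.    -1.   ]]
grasp [ 0.5002 -0.0759  0.0622] q [ 0.35  0.4  -0.39  2.1   0.24  0.69 -0.28]
wrist grip [(0.76, [0.4969, -0.0809, 0.0597])]
wrist pointer [(0.89, [0.5002, -0.0503, 0.018])]
wrist middle_line [(0.97, [0.5015, -0.0509, 0.0154])]
wrist lever_tip [(0.96, [0.4697, -0.0766, 0.0731])]
wrist ledge []
wrist foot [(0.85, [0.5, -0.0537, 0.0231])]
wrist stand_base [(0.98, [0.5018, -0.0138, 0.0009]), (0.26, [0.4981, -0.0516, 0.0187])]
wrist notebook [(0.16, [0.4726, -0.0742, 0.0739])]
```

View pics/d_crop.png

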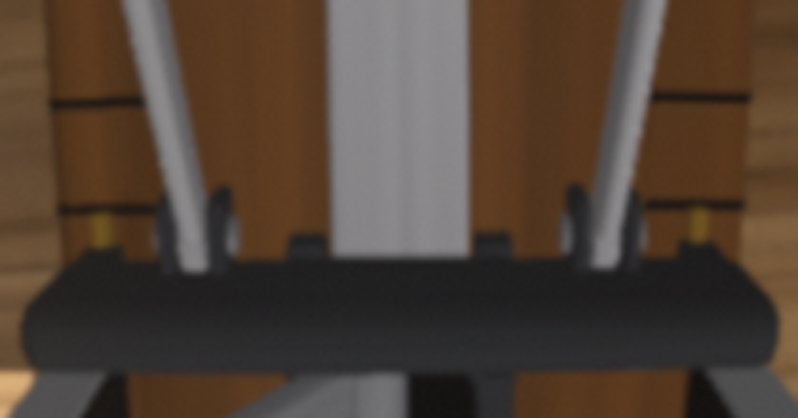

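The pointers (tips at (102,212) and (699,207) in the crop) sit right on the middle line (rows 210/205), with the lever still open. Now squeeze.

```bash
python3 -m creep '.01 0 0 0 0 0 0;0 0 0 0 0 0 -.3;0 0 0 0 0 0 -1;0 0 0 0 0 0 -1;0 0 0 0 0 0 -1;0 0 0 0 0 0 -1;0 0 0 0 0 0 -1;0 0 0 0 0 0 -1' 30
python3 look.py e wrist,top
python3 - <<'E'
import cv2
i=cv2.imread('pics/e_wrist.png')[130:310,195:445]; cv2.imwrite('pics/e_crop.png',cv2.resize(i,None,fx=3.2,fy=3.2,interpolation=cv2.INTER_CUBIC))
E
```

```text
t: 10.95
tool_pos: [0.5004, -0.0754, 0.2423]
orientation: [2.309, 2.13, 0.001]
force: [-2.0, -0.7, -0.3]
finger_gap: 0.205
grasp_force: 30.0
t 10.95 tcp [ 0.5004 -0.0754  0.2423] gap 0.20472650430931183 F [-2.  -0.7 -0.3] 
 [[ 0.081  0.997  0.   ]
 [ 0.997 -0.081  0.   ]
 [ 0.     0.    -1.   ]]
grasp [ 0.5005 -0.0753  0.0623] q [ 0.35  0.4  -0.39  2.1   0.24  0.69 -0.28]
wrist grip [(0.76, [0.5001, -0.0807, 0.0598])]
wrist pointer [(0.56, [0.4982, -0.0514, 0.0199])]
wrist middle_line [(0.95, [0.5041, -0.0475, 0.0151])]
wrist lever_tip [(0.89, [0.4927, -0.0775, 0.0791])]
wrist ledge []
wrist foot [(0.68, [0.505, -0.0518, 0.0241])]
wrist stand_base [(0.93, [0.502, -0.0109, -0.0025])]
wrist notebook [(0.18, [0.4991, -0.0518, 0.0223])]
top grip [(0.62, [0.5204, 0.0912, 0.0828]), (0.58, [0.5037, -0.0436, 0.0189])]
top pointer [(0.56, [0.5019, -0.0475, 0.021])]
top middle_line [(0.76, [0.5046, -0.046, 0.018])]
top lever_tip []
top ledge []
top foot [(0.76, [0.4998, -0.044, 0.0249])]
top stand_base [(0.94, [0.5078, -0.0115, -0.0007]), (0.5, [0.5048, -0.0445, 0.0187])]
top notebook [(0.63, [0.5212, 0.0933, 0.0832])]
```

View pics/e_crop.png

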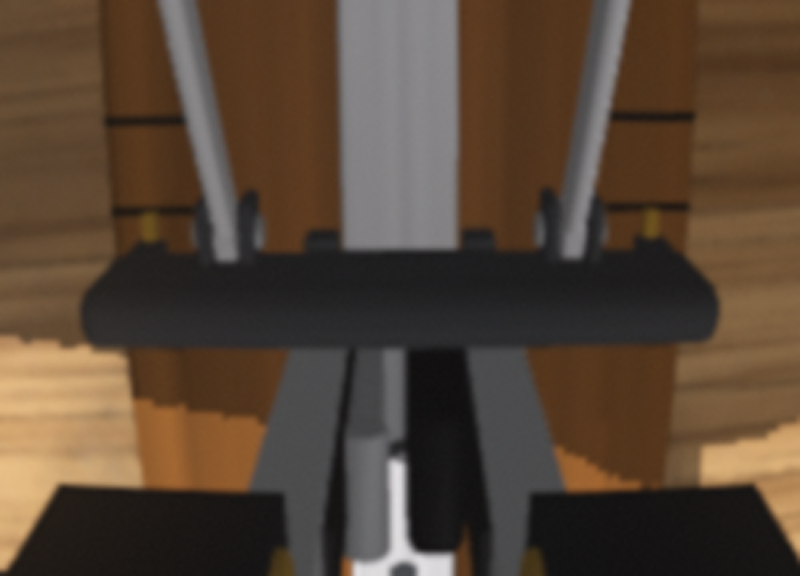

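The lever is upright against the plate (opening 19 mm, 30 N), the pointers are on the middle line, and the notebook is on its ledge. I'll hold briefly and hand in.

```bash
python3 -m creep '0 0 0 0 0 0 -1;0 0 0 0 0 0 -1;0 0 0 0 0 0 -1;0 0 0 0 0 0 -1' 30 && python3 -c "
from workcell import ctrl
print(ctrl.hand_in())"
```

```text
t: 12.35
tool_pos: [0.5004, -0.0753, 0.2422]
orientation: [2.309, 2.13, 0.0]
force: [2.0, -1.6, -0.3]
finger_gap: 0.205
grasp_force: 30.0
the job is handed in; nothing more can be done
None
```

The stand is propped with the pointers on the middle line and the lever squeezed home at 30 N, still gripped, and the notebook is on its ledge; handed in at 12.35 s, with no verdict returned.

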